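# Clip the collar onto the grinding spindle

## Robot

A 6-joint arm with a two-finger parallel gripper is mounted at the origin on the work surface. World frame = base frame: x ahead of the robot, y to its left, z up, the work surface at z = 0. Lengths are in mm, angles in degrees, forces in N, time in s.
With the tool pointing down it reaches from about 250 to 725 mm from the base axis. Payload 9.7 kg.
Tool frame: the origin (TCP) lies between the finger pads; the fingertips stand 14 mm ahead of it and the grasp point (between the pads) lies 5 mm behind it (r.nose_length is the z of the fingertips in the tool frame, in mm); z points along the fingers, y is the line along which they close (so a half turn about z gives the same grasp; the last joint's range is limited). The gripper opens to 85 mm and grips with 20 to 120 N. Pads are 22 mm wide; open, the fingers measure 114 mm over their backs; the gripper's body (76 mm by 85 mm) begins 54 mm behind the grasp point. The pads swing forward as they close: fully open they stand 13 mm farther back than shut.
Start: joints at [74.828, 4.979, 10.078, 95.1, 0, 90], TCP at [143.941, 530.828, 245.284] pointing down, gripper open.
Joint ranges: [-179.16, 179.16], [-48.56, 103.87], [-65.8, 70.77], [-126.05, 130.52], [-82.76, 87.17], [-180, 180]. Speed limits (degrees/s): [127.2, 127.2, 147.25, 180, 180, 180].

## Interface

Orientations are given as [roll, pitch, yaw] about the fixed x, y, z axes, in that order (R = Rz(yaw) Ry(pitch) Rx(roll)).
In Python, from bench import r gives the robot as it stands.
- The arm moves only by the shell command python3 -m crank 'ROWS' [FORCE]. ROWS is a JSON object of lists of equal length, an entry for each row: "translation": the shift along the tool's x, y, z in m, a list of three; "yaw": the turn about the tool's z in degrees; "gripper": the closure, from 0 (fully open) to 1 (shut). A call has 1 to 8 rows; each row shifts and turns the commanded pose from where the row before left it, along the tool's axes as they then stand; what a row does not reach is not made up. A row lasts 1/10 s, in which the tool goes at most 50 mm and 8.59 degrees, less where a joint would pass 70% of its speed; a pose out of reach is approached as far as the arm can. A call with a gripper value outside its range is refused whole. The fingers move at their own pace and stop on an object; FORCE is the grip in N (left out, the last holds). Time passes only in rows, so rows that do not move let the fingers close. It gives the time, the measured TCP pose, the force, the opening and the grip force at its end, in the units of the state.
- r.state(): the state, without advancing time (a new reading comes with each control period).
- r.grab_frame(name): name is "scene" or "top"; returns the picture (420x560x3 uint8, red, green, blue); there is no depth.
- r.camera_info(name): a dict with "camera_matrix" (3x3 intrinsics, pixels), "k1" (the pictures are not rectified: a ray, as slopes to the right and down, at radius r is drawn at 1 + k1 r^2 times it, then the intrinsics apply), "rvec" (rotation vector, rad) and "tvec" (3), from world to camera coordinates, as OpenCV has them. Camera axes: x right, y down, z forward; pixel columns grow to the right and rows downward; lengths in mm; the calibration is good to about 2 mm. A picture is of the moment at which its call begins. camera_info takes no time and is no camera call.
- r.hand_in(): hands the job in; it is judged then, once.
The state is a dict: "clock": time; "q": joint angles; "joint_velocities": joint speeds; "tau": joint torques, N m; "eef_pos": TCP position; "tcp_rot": TCP orientation; "wrist_force": force on the tool from outside, world axes, zero at the start; "torque": the same for the moment, N m; "opening": finger opening in mm; "gripper_force": force on a finger pad.
Only numpy, scipy, OpenCV 4.12 (cv2) and the standard library are available. Lean on these libraries where they do the work, as an engineer would, in place of code of your own. Each camera call takes 0.05 s, during which the arm holds its last target. There are 200 camera calls.

## Task

Push the brass collar along the steel shaft, back against its shoulder, so that the groove in front of it is uncovered. Then take the orange-handled spring clip from the rack and press it down over the shaft into that groove until it snaps fully home, upright with its handle on top, and let go of it. Feel for the groove and never force the clip: press it on the shaft with no more than about 50 N, and leave the grey-handled clip, the cutter head, the spray can and the spanner where they are.

Things in the scene. Friction and masses are not known exactly. Their poses are not given: they have to be found in the camera images.
- shaft_ref (a point): Point fixed to the stand, on the axis of the horizontal shaft, 110 mm above the table; x points along the shaft to its free end, z up. Nominal x of the parts from here, mm: dark shoulder flange (48 diameter) -41 to -30; collar when home -30 to -6; groove -5 to +5; plain shaft on to the free end at +70. True places are shifted up to 24 mm, see the stand.
- collar (a joint): Brass collar (48 mm diameter, 24 mm long) on the shaft, about 3 N of friction, stays where left. In m: 0 = home against the shoulder flange, growing towards the free end; starts 12 to 26 mm out, covering the groove. When it is home the 10 mm wide groove begins 1 mm beyond its outer face.
- clip_handle (a point): Centre of the orange handle of the clip to fit, upright in a rack slot: 10 mm thick (x), 26 wide (y), 36 tall (z up), 71 mm above the table. The clip's x, its thickness, is to lie along the shaft. About 75 g. The steel below is 5 mm thick, 41 wide: a rigid fork, open end down, and outside it two sprung jaws whose tips reach 59 mm below this point.
- clip_bore (a point): Centre of the clip's bore, 48 mm below the handle's centre, same axes; on the shaft's axis when home. Lowered, the jaws first touch plain shaft with it 22 mm above the axis (the fork cannot pass there), or the groove floor with it 16 mm above; from there 10 to 25 N opens the jaws, they close under the shaft and the clip's back rests on the groove floor.
- rack: Black plastic rack, 50 mm (x) by 150 mm (y), 34 mm high, fixed to the table; origin at the centre of its underside. Two slots, 36 mm either side of the centre along its y, each 7 mm wide in x, 47 mm long in y, floor 12 mm above the table: one holds the orange clip, the other the grey one.
- spare_handle (a point): Centre of the grey handle of a larger clip, which does not fit here and stays in the rack; handle of the same size as the orange one.
- cutter_head_mid (a point): Centre of a round steel cutter head, 90 mm in diameter, 55 mm tall, standing on the table.
- spray_can_mid (a point): Centre of an orange spray can, 52 mm in diameter, 150 mm tall, standing.
- spanner: Steel spanner about 170 mm long lying flat on the table along its own x.
- stand: Blue spindle stand fixed to the table; origin on the table under the shaft where it leaves the housing (90 mm wide, top at 140 mm); x as the shaft. Steel shaft 30 mm in diameter; groove floor 22 mm. How far it sticks out varies: all on it is shifted together along x, up to 24 mm either way, unmeasured: find it by touch or sight.
Not all that is in view belongs to the job. What is meant by the part that bears clip_handle is not purple or turquoise, and is the smaller of those in its own colour.

How it is judged:
By the outcome, as a careful person would: the job done as asked, in the order asked, and still so for the second after the job is handed in, with the robot touching nothing.
It also fails if it takes over 51 s, if anything falls off the work surface, if the arm or the gripper's body presses on something with over 40 N, if the wrist force passes 120 N, or if a joint passes its speed limit or range.

## Working session

There is one attempt and no reset: what is moved stays moved. The work goes in short steps, Python scripts to look and compute and a shell command to move; the robot and the scene stay as the last step left them, time stands still between calls to the robot, and variables do not carry over. Pictures are saved under pics/ and viewed, at most 10 in all, crops included, and the job is handed in when it is done.

```bash
ls; mkdir -p pics
python3 - <<'E'
from bench import r
import cv2
for n in("scene","top"):
    cv2.imwrite(f"pics/{n}0.png",r.grab_frame(n)[:,:,::-1]); print(r.camera_info(n))
print(r.state())
E
```

```text
pics
{'camera_matrix': array([[486.35881255,   0.        , 282.87540212],
       [  0.        , 486.35881255, 209.18547721],
       [  0.        ,   0.        ,   1.        ]]), 'k1': -0.12563978176632243, 'rvec': array([ 2.44974015,  0.79324544, -0.23588786]), 'tvec': array([-454.26955909, -232.27639695, 1255.18302738])}
{'camera_matrix': array([[438.71148382,   0.        , 292.27881301],
       [  0.        , 438.71148382, 211.25110557],
       [  0.        ,   0.        ,   1.        ]]), 'k1': -0.025432559292827343, 'rvec': array([ 2.1466193 , -2.15535205,  0.0966148 ]), 'tvec': array([ -12.76622535,  571.68013532, 1077.05406273])}
{'clock': 0.1, 'q': array([7.48284234e+01, 5.00867698e+00, 1.00379944e+01, 9.50978488e+01,
       2.98140007e-06, 9.00009524e+01]), 'joint_velocities': array([ 0.06639231, -0.01194882,  0.05143773, -0.01954445, -0.00783696,
       -0.0716111 ]), 'tau': array([ 1.20830842e-03, -5.21559584e+01,  4.65652907e+01,  1.60856510e-02,
       -2.22184315e-05, -2.14281226e-05]), 'eef_pos': array([143.89325491, 530.6555159 , 244.63799985]), 'tcp_rot': array([-1.79931469e+02, -1.84221696e-06,  1.64827471e+02]), 'wrist_force': array([-0.08822087, -0.67470573, -0.63698141]), 'torque': array([-0.0029641 , -0.01487779, -0.02967553]), 'gripper_force': 0.0, 'opening': 85.3609657706434}
```

View pics/scene0.png

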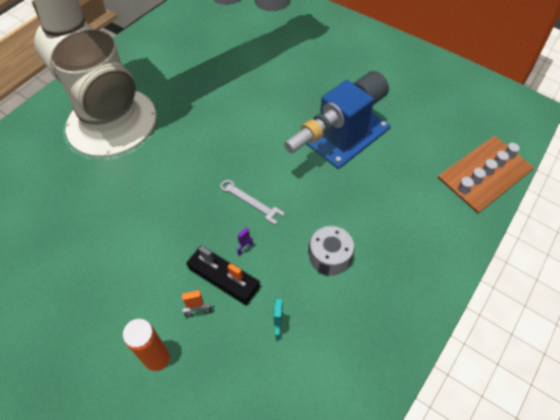

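View pics/top0.png

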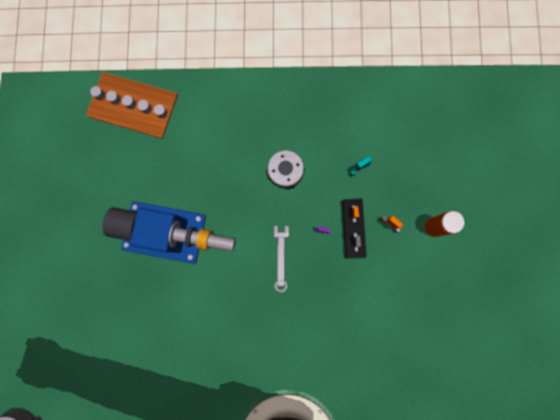

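The scene view shows the stand at (345,120) with shaft, brass collar at (313,130) and the rack at (223,273), with the orange clip at (235,271). A loose orange decoy lies at (193,300). In the top view the rack is at (355,228), its orange clip at (355,212), and the shaft runs from (175,235) to (235,243).

```bash
cat > h.py <<'E'
import numpy as np, cv2
from bench import r
def cam(n):
    c=r.camera_info(n); R=cv2.Rodrigues(c["rvec"])[0]; return c,R,c["tvec"]
def ray(n,uv):
    c,R,t=cam(n); K=c["camera_matrix"]
    p=cv2.undistortPoints(np.array([[uv]],float),K,np.array([c["k1"],0,0,0,0.]))[0,0]
    return -R.T@t, R.T@np.array([p[0],p[1],1])
def onz(n,uv,z):
    o,d=ray(n,uv); return o+d*(z-o[2])/d[2]
def tri(a,b):
    (o1,d1),(o2,d2)=ray("scene",a),ray("top",b)
    s=np.linalg.lstsq(np.c_[d1,-d2],o2-o1,rcond=None)[0]
    p,q=o1+s[0]*d1,o2+s[1]*d2; return (p+q)/2,np.linalg.norm(p-q)
def proj(n,P):
    c,R,t=cam(n); return cv2.projectPoints(np.array(P,float).reshape(-1,1,3),c["rvec"],c["tvec"],c["camera_matrix"],np.array([c["k1"],0,0,0,0.]))[0][:,0]
def blobs(im,lo,hi,mn=15):
    h=cv2.cvtColor(im,cv2.COLOR_RGB2HSV); m=cv2.inRange(h,np.array(lo),np.array(hi))
    out=[]
    for c in cv2.findContours(m,cv2.RETR_EXTERNAL,cv2.CHAIN_APPROX_NONE)[0]:
        M=cv2.moments(c)
        if M["m00"]>mn: out.append((M["m00"],M["m10"]/M["m00"],M["m01"]/M["m00"],cv2.minAreaRect(c)))
    return out
E
python3 - <<'E'
from h import *
np.set_printoptions(precision=1,suppress=True)
S=cv2.imread("pics/scene0.png");T=cv2.imread("pics/top0.png")
f=lambda i,x,y:cv2.resize(i[y:y+80,x:x+80+26],(400*106//107,300),interpolation=cv2.INTER_CUBIC)
cv2.imwrite("pics/m0.png",np.vstack([np.hstack([f(S,262,80),f(S,170,230)]),np.hstack([f(T,140,195),f(T,310,185)])]))
for n,I in(("scene",S),("top",T)):
    I=I[:,:,::-1].copy()
    for nm,lo,hi in(("or",(4,180,120),(16,255,255)),("brass",(17,120,90),(28,255,255)),("blue",(105,150,40),(125,255,255)),("black",(0,0,0),(179,255,35))):
        for b in blobs(I,lo,hi):
            if b[0]<3000: print(n,nm,np.array(b[:3]),np.array(b[3][0]),np.array(b[3][1]),b[3][2])
E
```

```text
scene or [332.5 147.2 355.8] [150.6 354.6] [32.1 26.1] 57.528804779052734
scene or [187.5 192.4 298.7] [192.2 298.9] [13.6 16.5] 75.96376037597656
scene or [ 94.  234.2 270.8] [233.9 270.9] [16.4  8.3] 33.6900634765625
scene brass [141.  313.8 127.7] [313.5 127.7] [18.4 10.3] 47.48955535888672
scene blue [2898.5  350.6  123.9] [342.2 122.8] [65.3 78.7] 51.34019470214844
scene black [1140.   224.3  278.9] [223.2 274.6] [73.  25.7] 32.47119140625
top or [ 67.  395.5 221.6] [395.5 221.5] [14.1  5.7] 45.0
top or [ 38.  356.  211.5] [356.  211.5] [11.  4.] 90.0
top or [2561.   131.9  105.6] [131.4 104.5] [79.8 46.5] 16.50436019897461
top brass [169.5 202.2 238.9] [202.2 238.8] [11.2 20. ] 10.619654655456543
top blue [2660.   161.4  231.5] [163.  231.9] [75.8 49.2] 10.619654655456543
top black [ 17.  283.  418.5] [283.5 418.5] [ 1. 25.] 90.0
top black [668.5 351.8 219.7] [352.9 227.6] [56.  19.3] 86.42366790771484
```

View pics/m0.png

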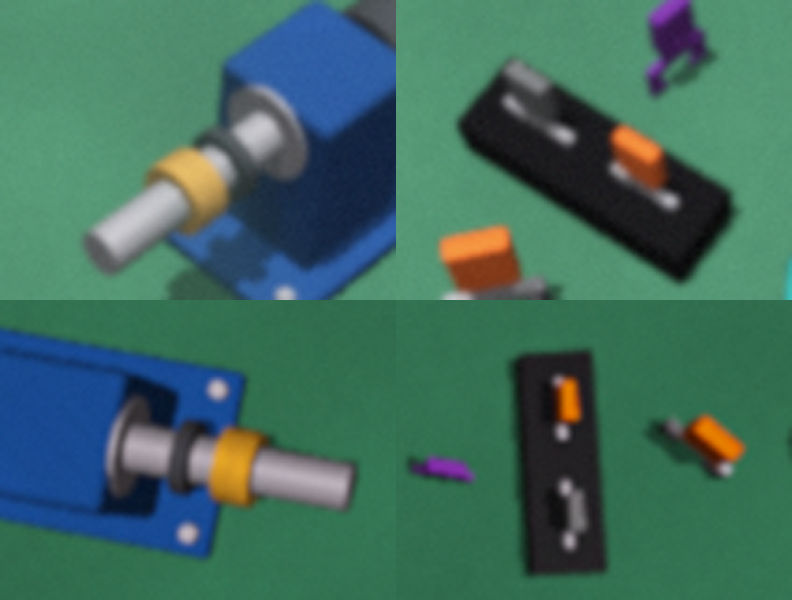

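Rack's orange clip is the smaller of the two orange ones (target); collar sits ~15 mm out from the dark flange, free end at about top (232,243).

Run:
```python
from h import *
np.set_printoptions(precision=1,suppress=True)
print("handle",tri((234.2,270.8),(356,211.5)), onz("top",(356,211.5),85))
print("rack",onz("top",(352.9,227.6),28))
T=cv2.imread("pics/top0.png")[:,:,::-1]
h=cv2.cvtColor(T.copy(),cv2.COLOR_RGB2HSV)
# shaft centreline: non-green columns right of the collar
pts=[]
for u in range(210,240):
    col=h[215:265,u]; m=(col[:,1]<70)&(col[:,2]>70)
    v=np.where(m)[0]
    if len(v)>3: pts.append((u,215+(v.min()+v.max())/2,len(v)))
pts=np.array(pts); print(pts[[0,-1]],len(pts))
W=np.array([onz("top",p[:2],110) for p in pts if 9<p[2]<16])
d=cv2.fitLine(W[:,:2].astype(np.float32),cv2.DIST_HUBER,0,.01,.01).ravel(); print("shaft line",d,np.degrees(np.arctan2(d[1],d[0])))
print("end",W[-1]); B=onz("top",(202.2,238.9),112);print("collar",B)
print("flange",onz("top",(189.5,236.3),110))
# blue top direction
# stand base rectangle (top view) direction
b=[x for x in blobs(T.copy(),(105,150,40),(125,255,255)) if x[0]>2000][0]
c=cv2.boxPoints(b[3]); print("base corners",[onz("top",p,5)[:2] for p in c])
for n,C in(("top",(352.9,227.6)),):
    m=cv2.boxPoints(((352.9,227.6),(56,19.3),86.42)); q=[onz("top",p,34)[:2] for p in m]; print("rack corners",q)
```

```text
handle (array([ 566.1, -170.1,   73.6]), np.float64(1.9173600512520672)) [ 564.2 -169.4   85. ]
rack [ 529.8 -167.8   28. ]
[[210.  240.5  14. ]
 [234.  241.5   6. ]] 25
shaft line [  0.2   1.  489.8 146.1] 79.649315
end [487.5 122.  110. ]
collar [498.4 194.4 112. ]
flange [504.7 225.1 110. ]
base corners [array([478.1, 431.1]), array([605. , 412.1]), array([567. , 213.6]), array([441.8, 234.7])]
rack corners [array([ 598.7, -139.7]), array([ 601.5, -188.3]), array([ 461. , -194.1]), array([ 458.2, -146.2])]
```

```bash
python3 -m crank '{"translation":[[-0.038,-0.0238,0],[-0.038,-0.0238,0],[-0.038,-0.0238,0],[-0.038,-0.0238,0],[-0.038,-0.0238,0],[-0.038,-0.0238,0],[-0.038,-0.0238,0],[-0.038,-0.0238,0]],"yaw":[0,0,0,0,0,0,0,0],"gripper":[1,1,1,1,1,1,1,1]}' 40
python3 -m crank '{"translation":[[-0.038,-0.0238,0],[-0.038,-0.0238,0],[-0.038,-0.0238,0],[-0.015,-0.010,0.03],[0,0,0.03],[0,0,0]],"yaw":[0,0,0,0,-4.8,0],"gripper":[1,1,1,1,1,1]}'
cat > st.py <<'E'
from h import *
import sys
np.set_printoptions(precision=2,suppress=True)
def S():
    s=r.state(); p=s["eef_pos"]; R=np.radians(s["tcp_rot"][2])
    print("t",s["clock"],"p",p,"rot",s["tcp_rot"],"q",s["q"],"F",s["wrist_force"],"open",s["opening"],s["gripper_force"])
    X=np.array([np.cos(R),np.sin(R)]);Y=np.array([np.sin(R),-np.cos(R)])
    if len(sys.argv)>2:
        d=np.array([float(sys.argv[1]),float(sys.argv[2])])-p[:2]; print("tool d",d@X,d@Y)
S()
E
python3 st.py 491.2 155; python3 -c "
from bench import r;print(r.nose_length)"
```

```text
clock: 0.9
eef_pos: [388.3, 265.9, 245.1]
tcp_rot: [-180.0, -0.0, 164.8]
wrist_force: [-0.2, 0.7, 0.6]
opening: 0.2
gripper_force: 0.0
clock: 1.5
eef_pos: [489.3, 154.0, 181.1]
tcp_rot: [-179.8, -0.4, 169.6]
wrist_force: [-0.7, -0.5, 1.0]
opening: 0.0
gripper_force: 0.0
t 1.5 p [489.29 153.98 181.05] rot [-179.82   -0.36  169.62] q [17.47 -0.54 -2.73 88.21  0.   27.85] F [-0.71 -0.49  0.95] open 0.022382917717352138 0.0
tool d -1.698014082592605 1.3502986101166128
14.0
```

```bash
python3 -m crank '{"translation":[[-0.0017,0.001,0.02],[0,0,0.014],[0,0,0.003],[0,0,0]],"yaw":[0,0,0,0],"gripper":[1,1,1,1]}'
python3 - <<'E'
from h import *
S=r.grab_frame("scene")[:,:,::-1];T=r.grab_frame("top")[:,:,::-1]
f=lambda i,x,y:cv2.resize(i[y:y+80,x:x+80],(390,390),interpolation=cv2.INTER_CUBIC)
cv2.imwrite("pics/m1.png",np.hstack([f(S,262,80),f(T,170,195)]))
E
```

```text
clock: 1.9
eef_pos: [492.3, 156.1, 148.6]
tcp_rot: [-180.0, -0.0, 169.6]
wrist_force: [-0.4, 0.2, 0.0]
opening: -0.5
gripper_force: 0.0
```

View pics/m1.png

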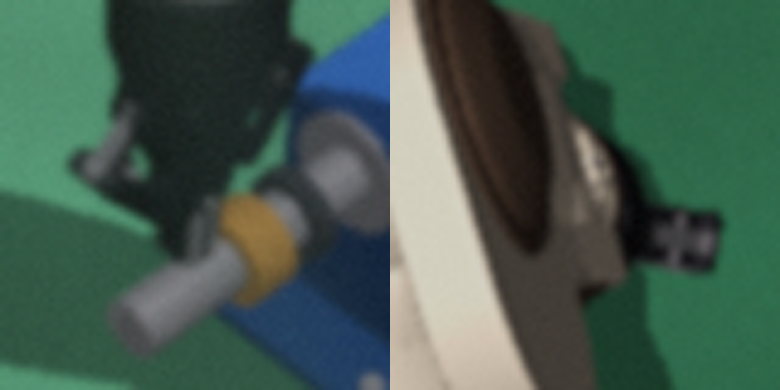

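The closed fingertips stand just above the shaft in front of the collar (scene crop at (200,235)). I'll lower 6 mm and push.

```bash
python3 -m crank '{"translation":[[0,0,0.004],[0,0,0.0025],[0,0,0]],"yaw":[0,0,0],"gripper":[1,1,1]}';python3 -m crank '{"translation":[[0,0.004,0],[0,0.004,0],[0,0.004,0],[0,0,0]],"yaw":[0,0,0,0],"gripper":[1,1,1,1]}'; python3 st.py
```

```text
clock: 2.3
eef_pos: [492.4, 155.8, 141.5]
tcp_rot: [-180.0, -0.0, 169.6]
wrist_force: [-0.3, -0.7, -0.1]
opening: 0.1
gripper_force: 0.0
clock: 2.7
eef_pos: [494.8, 168.2, 141.8]
tcp_rot: [180.0, -0.0, 169.7]
wrist_force: [0.6, -0.3, 0.1]
opening: 0.0
gripper_force: 0.0
t 2.7 p [494.82 168.23 141.77] rot [180.    -0.   169.66] q [18.78  0.42 -6.1  83.48  0.   29.12] F [ 0.63 -0.28  0.05] open 0.04810867715098789 0.0
```

```bash
python3 -m crank '{"translation":[[0,0.003,0],[0,0.003,0],[0,0,0]],"yaw":[0,0,0],"gripper":[1,1,1]}'|sed -n '1,2p;4p';python3 -m crank '{"translation":[[0,0.003,0],[0,0.002,0],[0,0,0]],"yaw":[0,0,0],"gripper":[1,1,1]}'|sed -n '1,2p;4p';python3 -m crank '{"translation":[[0,0.002,0],[0,0.002,0],[0,0,0]],"yaw":[0,0,0],"gripper":[1,1,1]}'|sed -n '1,2p;4p'
```

```text
clock: 3.0
eef_pos: [495.9, 173.8, 141.8]
wrist_force: [0.1, -0.2, 1.0]
clock: 3.3
eef_pos: [496.7, 178.6, 141.7]
wrist_force: [0.7, -1.2, 0.4]
clock: 3.6
eef_pos: [497.5, 182.6, 141.8]
wrist_force: [-0.7, -1.2, 0.3]
```

```bash
for i in 1 2 3 ; do python3 -m crank '{"translation":[[0,0.002,0],[0,0.001,0],[0,0,0]],"yaw":[0,0,0],"gripper":[1,1,1]}'|sed -n '2p;4p'; done
```

```text
eef_pos: [498.0, 185.5, 141.8]
wrist_force: [0.0, -1.0, -0.6]
eef_pos: [498.6, 188.5, 141.8]
wrist_force: [1.3, -1.9, -0.2]
eef_pos: [498.8, 189.7, 141.7]
wrist_force: [-1.2, -12.8, 2.9]
```

```bash
python3 -m crank '{"translation":[[0,0.001,0],[0,0,0]],"yaw":[0,0],"gripper":[1,1]}'|sed -n '2p;4p'; python3 -m crank '{"translation":[[0,-0.006,0],[0,-0.01,-0.02],[0,-0.01,-0.04],[0,-0.02,-0.04],[0,-0.02,-0.02],[0,-0.045,0],[0,-0.045,0],[0,-0.045,0]],"yaw":[0,0,0,0,0,0,0,0],"gripper":[1,1,1,1,1,1,1,0.8]}'
python3 - <<'E'
from h import *
S=r.grab_frame("scene")[:,:,::-1];T=r.grab_frame("top")[:,:,::-1]
f=lambda i,x,y:cv2.resize(i[y:y+80,x:x+80],(390,390),interpolation=cv2.INTER_CUBIC)
cv2.imwrite("pics/m2.png",np.hstack([f(S,262,80),f(T,170,195)]))
E
python3 st.py 565 -169.5
```

```text
eef_pos: [498.8, 189.8, 141.7]
wrist_force: [-2.4, -17.6, 3.1]
clock: 5.5
eef_pos: [462.7, -6.3, 262.1]
tcp_rot: [179.9, 0.1, 169.7]
wrist_force: [1.5, -0.9, 0.1]
opening: 13.1
gripper_force: 0.0
t 5.6 p [462.34  -8.9  262.36] rot [179.99   0.06 169.38] q [-1.1  -6.61  0.54 97.08  0.    9.51] F [0.19 1.3  0.3 ] open 17.010640322730698 0.0
tool d -130.5003925208832 -138.93588985749233
```

View pics/m2.png

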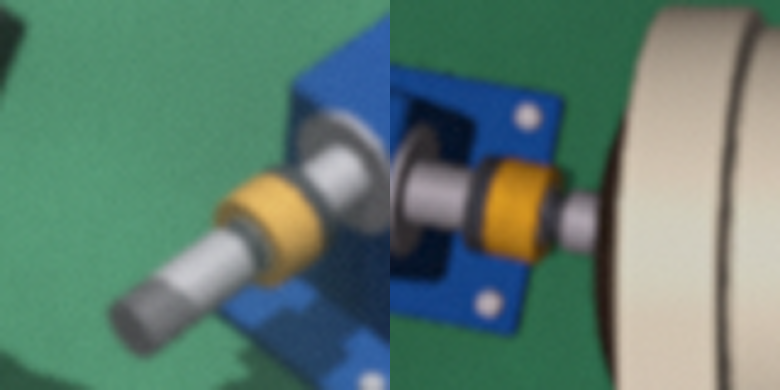

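The collar now sits against the dark flange; the groove shows dark in front of it (top crop (555,215)), at about y=190. Next, the clip.

```bash
python3 -m crank '{"translation":[[-0.0326,-0.0347,0],[-0.0326,-0.0347,0],[-0.0326,-0.0347,0],[-0.0326,-0.0347,0],[0,0,0.045],[0,0,0.045],[0,0,0]],"yaw":[0,0,0,0,-7,-6.7,0],"gripper":[0.5,0.5,0.5,0.5,0.5,0.5,0.5]}'
python3 - <<'E'
from h import *
S=r.grab_frame("scene")[:,:,::-1];T=r.grab_frame("top")[:,:,::-1]
f=lambda i,x,y:cv2.resize(i[y:y+80,x:x+80],(390,390),interpolation=cv2.INTER_CUBIC)
cv2.imwrite("pics/m3.png",np.hstack([f(S,195,220),f(T,320,185)]))
E
python3 st.py 565.5 -169.8
```

```text
clock: 6.3
eef_pos: [563.7, -164.2, 164.4]
tcp_rot: [179.7, -0.6, -176.6]
wrist_force: [-0.4, -0.9, -1.7]
opening: 42.4
gripper_force: 0.0
t 6.4 p [ 566.26 -164.68  172.47] rot [ 179.95   -0.04 -176.82] q [-16.23   9.62   7.14  87.56   0.03 -19.41] F [0.66 0.21 0.39] open 42.3259698981049 0.0
tool d 1.0414634385703845 -5.0662507231439236
```

View pics/m3.png

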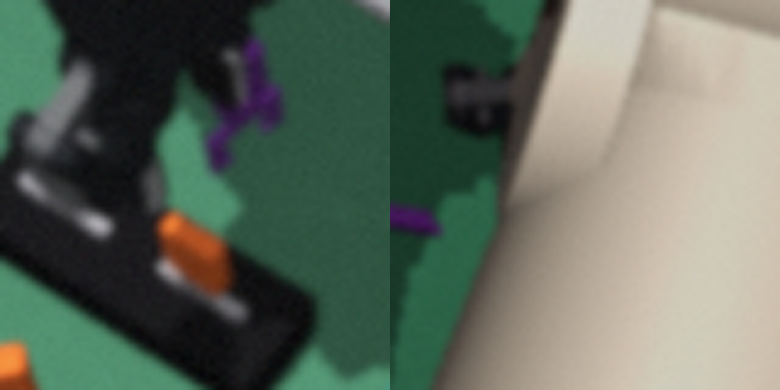

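The clip stands upright in its slot (scene crop (195,250)), with the fingers above it and nothing in the way. I'm descending 100 mm with the small offset correction.

```bash
python3 -m crank '{"translation":[[0.001,-0.005,0.03],[0,0,0.03],[0,0,0.025],[0,0,0.015],[0,0,0]],"yaw":[0,0,0,0,0],"gripper":[0.5,0.5,0.5,0.5,0.5]}'; python3 -m crank '{"translation":[[0,0,0],[0,0,0],[0,0,0],[0,0,0],[0,0,0]],"yaw":[0,0,0,0,0],"gripper":[0.75,0.85,1,1,1]}' 50; python3 st.py
```

```text
clock: 6.9
eef_pos: [566.0, -170.2, 72.5]
tcp_rot: [-180.0, 0.0, -176.7]
wrist_force: [-0.4, -0.1, 0.5]
opening: 42.5
gripper_force: 0.0
clock: 7.4
eef_pos: [566.7, -170.3, 74.0]
tcp_rot: [-180.0, 0.2, -176.7]
wrist_force: [0.8, 3.5, 6.7]
opening: 9.4
gripper_force: 51.0
t 7.4 p [ 566.68 -170.32   73.98] rot [-180.      0.19 -176.67] q [-16.76  10.59  -2.65  76.59   0.06 -20.08] F [0.78 3.53 6.68] open 9.438698988936075 50.98101854324341
```

```bash
python3 -m crank '{"translation":[[0,0,-0.01],[0,0,-0.03],[0,0,-0.04],[0,0,-0.04],[0,0,-0.04],[0,0,0]],"yaw":[0,0,0,0,0,0],"gripper":[1,1,1,1,1,1]}' 80; python3 st.py 494.2 170
```

```text
clock: 8.0
eef_pos: [567.0, -171.1, 239.0]
tcp_rot: [-179.8, 0.5, -176.7]
wrist_force: [0.3, -0.6, -1.5]
opening: 8.7
gripper_force: 79.0
t 8.0 p [ 567.01 -171.14  239.05] rot [-179.8     0.5  -176.69] q [-16.79  10.23  15.2   94.43  -0.02 -20.1 ] F [ 0.33 -0.57 -1.53] open 8.702789853550692 79.04761791229248
tool d 52.98934840820564 344.77340340977673
```

```bash
python3 -m crank '{"translation":[[0.0066,0.043,0],[0.0066,0.043,0],[0.0066,0.043,0],[0.0066,0.043,0],[0.0066,0.043,0],[0.0066,0.043,0],[0.0066,0.043,0],[0.0066,0.043,0]],"yaw":[0,0,0,0,0,0,0,0],"gripper":[1,1,1,1,1,1,1,1]}' |sed -n 2p;python3 -m crank '{"translation":[[0,0,0],[0,0,0],[0,0,0.02],[0,0,0]],"yaw":[7,6.7,0,0],"gripper":[1,1,1,1]}'; python3 st.py 494.5 172
python3 - <<'E'
from h import *
S=r.grab_frame("scene");T=r.grab_frame("top")
f=lambda i,x,y:cv2.resize(i[y:y+100,x:x+100],(390,390),interpolation=cv2.INTER_CUBIC)
cv2.imwrite("pics/m4.png",np.hstack([f(S,240,60),f(T,160,185)])[:,:,::-1])
p=r.state()["eef_pos"]
for b in blobs(S.copy(),(4,180,100),(16,255,255),8): print(b[:3])
print(proj("scene",[p-[0,0,3]]))
E
```

```text
eef_pos: [492.2, 171.3, 232.2]
clock: 9.2
eef_pos: [492.1, 169.6, 210.0]
tcp_rot: [-179.9, -0.1, 169.6]
wrist_force: [0.3, -0.7, -1.4]
opening: 9.0
gripper_force: 79.0
t 9.2 p [492.12 169.63 209.98] rot [-179.91   -0.14  169.64] q [19.02  0.5   1.51 91.17 -0.01 29.38] F [ 0.3  -0.74 -1.38] open 8.97195765484628 78.98088455200195
tool d -1.9115518039963841 2.7605223022130043
(621.5, 152.27353177795655, 354.271922767498)
(191.5, 192.48302872062663, 298.8015665796345)
(9351.0, 474.3471286493423, 27.39706983210352)
[[304.58083955 102.19205014]]
```

View pics/m4.png

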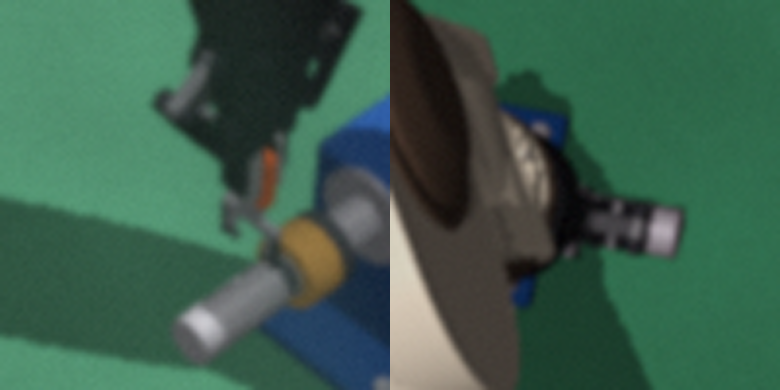

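Clip held upright between the fingers, its orange edge at about scene px (308,106), and above the bare shaft in front of the groove. I'll check the lateral offset from that edge.

Run:
```python
from h import *
np.set_printoptions(precision=1,suppress=True)
S=r.grab_frame("scene"); c,R,t=cam("scene"); print("cam",-R.T@t)
sub=S[80:125,290:330].copy()
bl=blobs(sub,(3,90,60),(18,255,255),4)
for b in bl: print(b[0],b[1]+290,b[2]+80,cv2.boxPoints(b[3])+[290,80])
s=r.state();p=s["eef_pos"]; a=np.radians(s["tcp_rot"][2]);X=np.array([np.cos(a),np.sin(a),0]);Y=np.array([np.sin(a),-np.cos(a),0])
for o in(-3,0,3):
    print(o,proj("scene",[p+X*(o-13)+Y*y+[0,0,z] for z in(15,-21) for y in(-5,5)]).ravel())
```

```text
cam [ 885.7 -453.3  919.7]
33.0 308.57070707070704 103.64646464646464 [[305.9 111.9]
 [307.   96.9]
 [311.2  97.2]
 [310.1 112.2]]
-3 [308.9 100.8 312.4  98.5 308.2 113.5 311.5 111.1]
0 [307.9 100.1 311.3  97.7 307.1 112.7 310.5 110.4]
3 [306.8  99.3 310.3  97.  306.1 112.  309.5 109.6]
```

```bash
python3 -m crank '{"translation":[[-0.0034,0.01,0.01],[0,0,0.01],[0,0,0.004],[0,0,0]],"yaw":[0,0,0,0],"gripper":[1,1,1,1]}'|sed -n '1,2p;4p'; python3 -m crank '{"translation":[[0,0.003,0],[0,0.003,0],[0,0,0]],"yaw":[0,0,0],"gripper":[1,1,1]}'|sed -n '1,2p;4p';python3 st.py 498 191
```

```text
clock: 9.75
eef_pos: [497.6, 178.9, 186.6]
wrist_force: [0.2, -0.5, -1.3]
clock: 10.05
eef_pos: [499.3, 185.3, 188.1]
wrist_force: [-0.1, -0.2, -0.8]
t 10.05 p [499.31 185.35 188.11] rot [179.98   0.03 169.64] q [20.36  1.75  0.36 88.58  0.   30.72] F [-0.12 -0.25 -0.78] open 8.52054368312995 79.00025010108948
tool d 2.3073562756102066 5.325428102208428
```

```bash
python3 -m crank '{"translation":[[0.0005,0.002,0.0025],[0,0.001,0],[0,0,0]],"yaw":[0,0,0],"gripper":[1,1,1]}'|sed -n '1,2p;4p'; for i in 1 2 3; do python3 -m crank '{"translation":[[0,0.001,0],[0,0.001,0],[0,0,0]],"yaw":[0,0,0],"gripper":[1,1,1]}'|sed -n '2p;4p';done
```

```text
clock: 10.35
eef_pos: [499.2, 188.1, 185.2]
wrist_force: [0.3, 1.2, -1.4]
eef_pos: [499.6, 190.0, 185.3]
wrist_force: [-0.6, 0.9, -1.0]
eef_pos: [499.9, 192.0, 185.3]
wrist_force: [-0.4, 0.4, -0.6]
eef_pos: [500.1, 193.1, 185.3]
wrist_force: [-1.2, -5.4, 0.9]
```

Collar touched at TCP y≈193.0, so the groove centre is 3.5 mm outward at y≈189.5. I'll back off and lower.

```bash
python3 -m crank '{"translation":[[0,-0.0025,0],[0,-0.002,0],[0,0,0]],"yaw":[0,0,0],"gripper":[1,1,1]}'|sed -n '1,2p;4p'; for i in 1 2 3; do python3 -m crank '{"translation":[[0,0,0.002],[0,0,0.001],[0,0,0]],"yaw":[0,0,0],"gripper":[1,1,1]}'|sed -n '2,4p';done; python3 st.py
```

```text
clock: 11.55
eef_pos: [499.5, 189.4, 185.3]
wrist_force: [-1.1, 0.1, -0.7]
eef_pos: [499.4, 189.5, 182.0]
tcp_rot: [-180.0, -0.0, 169.6]
wrist_force: [0.1, -0.3, -0.3]
eef_pos: [499.4, 189.5, 179.0]
tcp_rot: [-180.0, -0.0, 169.6]
wrist_force: [0.2, 0.5, -1.4]
eef_pos: [499.6, 189.5, 176.5]
tcp_rot: [180.0, 0.0, 169.6]
wrist_force: [-0.2, -0.3, 1.2]
t 12.45 p [499.62 189.52 176.46] rot [179.99   0.03 169.63] q [20.77  1.94 -0.73 87.3  -0.   31.15] F [-0.23 -0.33  1.17] open 8.52834810018289 79.14662718772888
```

```bash
for i in 1 2 3; do python3 -m crank '{"translation":[[0,0,0.001],[0,0,0.001],[0,0,0]],"yaw":[0,0,0],"gripper":[1,1,1]}'|sed -n '2,4p';done
```

```text
eef_pos: [499.8, 189.7, 175.5]
tcp_rot: [179.9, 0.1, 169.6]
wrist_force: [-1.0, 1.5, 7.0]
eef_pos: [499.8, 189.9, 173.9]
tcp_rot: [179.9, 0.1, 169.6]
wrist_force: [-1.6, -1.1, 7.7]
eef_pos: [499.8, 189.8, 171.5]
tcp_rot: [179.9, 0.1, 169.6]
wrist_force: [-0.3, 1.3, 4.4]
```

```bash
for i in 1 2 3 4; do python3 -m crank '{"translation":[[0,0,0.0015],[0,0,0.001],[0,0,0]],"yaw":[0,0,0],"gripper":[1,1,1]}'|sed -n '2,4p';done
```

```text
eef_pos: [499.7, 189.7, 168.0]
tcp_rot: [180.0, 0.0, 169.6]
wrist_force: [0.7, 1.8, 0.5]
eef_pos: [499.3, 189.3, 164.5]
tcp_rot: [-180.0, -0.0, 169.6]
wrist_force: [1.7, 0.4, -3.9]
eef_pos: [499.3, 189.4, 162.3]
tcp_rot: [-180.0, -0.0, 169.6]
wrist_force: [1.0, 0.2, -4.5]
eef_pos: [499.5, 189.5, 161.0]
tcp_rot: [180.0, 0.0, 169.6]
wrist_force: [-0.9, -1.2, 3.6]
```

```bash
for i in 1 2; do python3 -m crank '{"translation":[[0,0,0.001],[0,0,0]],"yaw":[0,0],"gripper":[1,1]}'|sed -n '1,4p';done
```

```text
clock: 14.75
eef_pos: [499.6, 189.5, 160.8]
tcp_rot: [179.9, 0.1, 169.6]
wrist_force: [-2.6, -2.2, 9.9]
clock: 14.95
eef_pos: [499.6, 189.5, 160.6]
tcp_rot: [179.9, 0.1, 169.6]
wrist_force: [-4.2, -2.1, 15.8]
```

Seated hard on the groove floor at the expected height. I'll ease off, open, retract and look.

```bash
python3 -m crank '{"translation":[[0,0,-0.0015],[0,0,0],[0,0,0],[0,0,0],[0,0,0]],"yaw":[0,0,0,0,0],"gripper":[1,0.85,0.7,0.6,0.6]}' 20;python3 -m crank '{"translation":[[0,0,-0.01],[0,0,-0.03],[0,0,-0.04],[0,0,-0.04],[0.03,-0.03,0],[0.03,-0.03,0],[0.03,-0.03,0],[0.03,-0.03,0]],"yaw":[0,0,0,0,0,0,0,0],"gripper":[0.6,0.6,0.6,0.6,0.6,0.6,0.6,0.6]}';python3 -m crank '{"translation":[[0.03,-0.03,0],[0.03,-0.03,0],[0,-0.03,0],[0,0,0]],"yaw":[0,0,0,0],"gripper":[0.6,0.6,0.6,0.6]}'
python3 - <<'E'
from h import *
S=r.grab_frame("scene");T=r.grab_frame("top")
f=lambda i,x,y:cv2.resize(i[y:y+80,x:x+80],(390,390),interpolation=cv2.INTER_CUBIC)
cv2.imwrite("pics/m5.png",np.hstack([f(S,262,65),f(T,170,195)])[:,:,::-1])
cv2.imwrite("pics/s5.png",S[:,:,::-1])
E
```

```text
clock: 15.45
eef_pos: [499.4, 189.5, 159.5]
tcp_rot: [-180.0, -0.0, 169.6]
wrist_force: [-0.4, 0.7, -0.0]
opening: 34.4
gripper_force: 0.0
clock: 16.25
eef_pos: [358.4, 92.3, 280.3]
tcp_rot: [180.0, 0.0, 169.7]
wrist_force: [0.8, -0.7, 1.5]
opening: 34.0
gripper_force: 0.0
clock: 16.65
eef_pos: [283.5, 13.3, 281.2]
tcp_rot: [180.0, 0.2, 169.4]
wrist_force: [-0.7, -0.9, -0.2]
opening: 33.9
gripper_force: 0.0
```

View pics/m5.png

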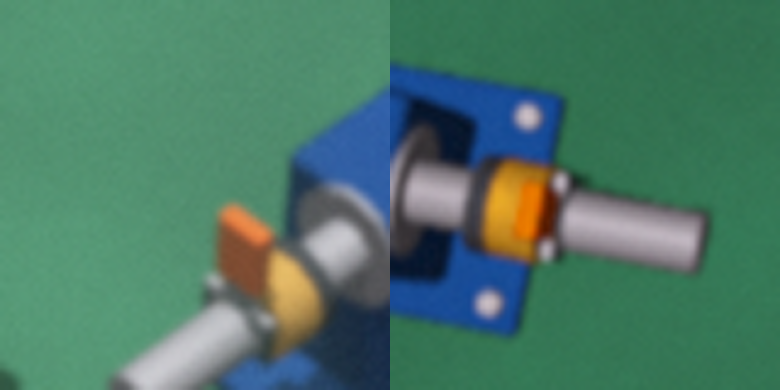

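View pics/s5.png

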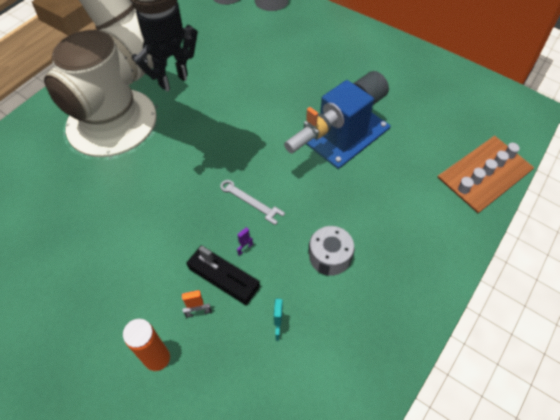

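The clip stands upright in the groove against the home collar (scene px (314,118)), everything else is undisturbed, and the robot is clear.

```bash
python3 -c "
from bench import r;print(r.hand_in())"
```

```text
the job is handed in; nothing more can be done
None
```

The collar is back against its shoulder, and the orange clip is snapped upright into the groove and released. Pressing force peaked at about 16 N, nothing else was moved, and I handed in at about 17 s; no verdict was returned.

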